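# Set out a herb order for tying and stamping

### The arm

A 6-joint arm with a two-finger parallel gripper is mounted at the origin on a cart in front of the work surface, level with it; the furniture and walls round the work are solid. World frame = base frame: x ahead of the robot, y to its left, z up, the work surface at z = 0. Lengths are in mm, angles in rad, forces in N, time in s.
With the tool pointing down it reaches from about 300 to 775 mm from the base axis. Payload 14.6 kg.
Tool frame: the origin (TCP) lies midway between the tips of the shut fingers; the grasp point (between the pads) lies behind it (manip.grip_depth is the z of the grasp point in the tool frame, in mm); z points along the fingers, y is the line along which they close (so a half turn about z gives the same grasp; the last joint's range is limited). The gripper opens to 94 mm and grips with 3 to 60 N. Pads are 16 mm wide; open, the fingers measure 119 mm over their backs; the gripper's body (75 mm by 177 mm) begins 78 mm behind the grasp point.
Start: joints at [1.214, 0.3, 1.521, -0, 1.321, -0.067], TCP at [157.166, 527.056, 205.446] pointing down, gripper open.
Joint ranges: [-3.03, 3.03], [-0.79, 2.21], [0.23, 2.52], [-1.04, 4.18], [0, 3.07], [-2.55, 2.55]. Speed limits (rad/s): [2.22, 2.22, 2.57, 3.14, 3.14, 3.14].

### API

Orientations are given as [roll, pitch, yaw] about the fixed x, y, z axes, in that order (R = Rz(yaw) Ry(pitch) Rx(roll)).
In Python, from cell import manip gives the robot as it stands.
- The arm moves only by the tool creep_tool, called after "Request:" by a JSON object that holds its "op" and its "data", one argument or row to a line. Schema: {"type":"object","properties":{"offsets":{"type":"array","items":{"type":"array","prefixItems":[{"type":"array","items":{"type":"number"},"minItems":3,"maxItems":3},{"type":"array","items":{"type":"number"},"minItems":3,"maxItems":3}],"minItems":2,"maxItems":2},"minItems":1,"maxItems":5},"finger_gap":{"type":"number"},"grip_force":{"type":"number"},"only":{"type":"string"},"quiet":{"type":"boolean"},"lines":{"type":"string"}},"required":["offsets"],"additionalProperties":false}. offsets is a list of rows, 1 to 5 of them, each written [[dx, dy, dz], [rx, ry, rz]]: dx, dy, dz in units of 50 mm, then a rotation vector rx, ry, rz in rad; each row is the pose to reach, as a shift and turn from the pose commanded when the call began, along the tool's axes at that moment; what a row does not reach only later rows make up. A row lasts 1/10 s, in which the tool goes at most 50 mm and 0.15 rad, less where a joint would pass 70% of its speed; a pose out of reach is approached as far as the arm can. finger_gap is the finger opening in mm, set as the call begins (left out keeps the last). The fingers move at their own pace and stop on an object; grip_force is the grip in N (left out, the last holds). Time passes only in rows, so rows that do not move let the fingers close. The tool returns the time, the measured TCP pose, the force, the opening and the grip force at its end. only (a regular expression) keeps the lines of the reply that match it, lines (a string "A,B") keeps lines A to B, and quiet returns only ok. Input that does not fit is refused with a message, and nothing moves.
- manip.read_state(): the state, without advancing time (a new reading comes with each control period).
- manip.camera(name): name is "scene" or "top" or "wrist"; returns (picture, depth): 400x640x3 uint8, red, green, blue; 400x640 float32, mm along the optical axis (not along the pixel's ray), 0 where there is no reading.
- manip.camera_info(name): a dict with "K" (3x3 intrinsics, pixels), "dist" ([k1, k2, p1, p2, k3] as OpenCV has them; the pictures are not rectified), "rvec" (rotation vector, rad) and "tvec" (3), from world to camera coordinates, as OpenCV has them; the wrist camera has in their place "mount" (4x4, takes a point from camera to tool coordinates, whose origin is the TCP and whose axes are the flange's). Camera axes: x right, y down, z forward; pixel columns grow to the right and rows downward; lengths in mm; the calibration is good to about 2 mm. A picture is of the moment at which its call begins: read the wrist's pose just before it. camera_info takes no time and is no camera call.
- manip.sign_off(): hands the job in; it is judged then, once.
The state is a dict: "clock": time; "joints": joint angles; "qd": joint speeds; "effort": joint torques, N m; "eef_pos": TCP position; "eef_rot": TCP orientation; "wrist_force": force on the tool from outside, world axes, zero at the start; "moment": the same for the moment, N m; "finger_gap": finger opening in mm; "finger_force": force on a finger pad.
Only numpy, scipy, OpenCV 4.12 (cv2) and the standard library are available. Lean on these libraries where they do the work, as an engineer would, in place of code of your own. Each camera call takes 0.05 s, during which the arm holds its last target. There are 200 camera calls.

### The job

Set out this order ready for tying and stamping: lay the large herb packet on the middle of the order pad with its long sides along the pad's long sides, and the small packet squarely on top of it the same way round. Stand the stamp midway between the pad and the ink tin, and stand the string spool on the opposite side of the pad, level with the pad's middle and about 3 cm clear of its edge. Leave the mortar and the tincture bottle where they are.

Things in the scene. Friction and masses are not known exactly. Their poses are not given: they have to be found in the camera images.
- order_pad: order pad: a notebook with a black cover, lying flat and fixed to the counter, 148 (own x) x 110 (own y) x 12 mm thick (a wire binding rises to 16 mm along one long edge). Origin at the centre of its underside; its long sides run along its own x, which points roughly away from the robot; the tin and the empty side are on its +y and -y sides.
- ink_tin: closed flat ink tin, blue, 62 (own x) x 92 (own y) x 14 mm, fixed to the counter about 210 mm from the pad's centre to the left or right of it (along the pad's +y or -y), nearly square with the pad. Origin at the centre of its underside.
- large_packet: large herb packet: brown paper packet with sloping sides, tied with string, red label; at its foot 66 (own x) x 82 (own y) mm, its flat top is 44 mm high, string to 52 mm. The long sides lean in: 62 mm wide at 14 mm height, 50 mm at 38 mm height. Rigid, 60 to 80 g. Origin at the centre of its underside, z up; its long sides run along own y. Grasp across own x.
- small_packet: small herb packet, the same shape but smaller: at its foot 56 (own x) x 70 (own y) mm, its flat top is 37 mm high, string to 45 mm. 53 mm wide at 12 mm height, 42 mm at 33 mm height. Rigid, 50 to 70 g. Origin at the centre of its underside, z up; its long sides run along own y. On the large packet it rests on the 44 mm high flat top (the string gives way).
- stamp: rubber stamp standing upright on the counter near the robot: foot 20 (own x) x 36 (own y) x 16 mm, round turned handle, 27 mm wide bulb from 34 to 70 mm height; about 45 g. Origin at the centre of its underside, z up. Its yaw does not matter. Grasp the bulb about 50 mm above the foot.
- string_spool: wooden spool of white cotton string standing on end, 41 mm diameter, 45 mm tall, about 50 g. Origin at the centre of its underside, z along its axis.
- mortar: small bronze mortar, 56 mm diameter, 55 mm tall, loose; not to be disturbed. Origin at the centre of its underside.
- tincture_bottle: small dark tincture bottle with a screw cap, 28 mm diameter, 69 mm tall, loose; not to be disturbed. Origin at the centre of its underside.
Mind the look-alikes: they are no part of the job. Leave any turquoise or yellow look-alike of the small_packet alone.

How it is judged:
By the outcome, as a careful person would: the job done as asked, in the order asked, and still so for the second after the job is handed in, with the robot touching nothing.
It also fails if it takes over 118 s, if anything falls off the work surface, if the arm or the gripper's body presses on something with over 40 N, if the wrist force passes 120 N, or if a joint passes its speed limit or range.

## Working session

There is one attempt and no reset: what is moved stays moved. The work goes in short steps, Python scripts to look and compute and a tool call to move; the robot and the scene stay as the last step left them, time stands still between calls to the robot, and variables do not carry over. Pictures are saved under pics/ and viewed, at most 14 in all, crops included, and the job is handed in when it is done.

```bash
ls; mkdir -p pics; python3 - <<'E'
from cell import manip
import cv2,numpy as np
np.set_printoptions(suppress=True,precision=3)
print(manip.grip_depth,manip.read_state())
for n in("scene","top"):
    p,d=manip.camera(n); cv2.imwrite(f"pics/{n}0.png",p[:,:,::-1]); np.savez(f"pics/{n}0.npz",p=p,d=d); print(manip.camera_info(n), (d>0).mean())
print(manip.camera_info("wrist"))
E
```

```text
pics
-18.8 {'clock': 0.0, 'joints': array([ 1.214,  0.3  ,  1.522,  0.   ,  1.321, -0.067]), 'qd': array([ 0.001,  0.001, -0.003, -0.   ,  0.003, -0.001]), 'effort': array([ -0.002, -53.181, -35.273,   0.071,   0.024,  -0.   ]), 'eef_pos': array([157.085, 526.819, 204.885]), 'eef_rot': array([-3.14 , -0.   ,  2.852]), 'wrist_force': array([ 0.297,  0.855, -0.261]), 'moment': array([ 0.064, -0.032, -0.03 ]), 'finger_force': 0.0, 'finger_gap': 93.71353244203561}
{'K': array([[368.082,   0.   , 320.807],
       [  0.   , 368.082, 204.492],
       [  0.   ,   0.   ,   1.   ]]), 'dist': array([-0.075,  0.   ,  0.   ,  0.   ,  0.   ]), 'rvec': array([ 1.908, -0.586,  0.405]), 'tvec': array([-461.848,  168.281,  617.164])} 0.9814140625
{'K': array([[479.902,   0.   , 322.768],
       [  0.   , 479.902, 195.247],
       [  0.   ,   0.   ,   1.   ]]), 'dist': array([-0.105,  0.   ,  0.   ,  0.   ,  0.   ]), 'rvec': array([ 2.15 , -2.17 ,  0.114]), 'tvec': array([  66.172,  612.997, 1319.068])} 0.996
{'K': array([[344.951,   0.   , 323.088],
       [  0.   , 344.951, 199.282],
       [  0.   ,   0.   ,   1.   ]]), 'dist': array([-0.052,  0.   ,  0.   ,  0.   ,  0.   ]), 'mount': array([[  -0.001,   -0.97 ,   -0.242,   69.082],
       [   1.   ,   -0.   ,   -0.   ,    0.757],
       [   0.   ,   -0.242,    0.97 , -178.506],
       [   0.   ,    0.   ,    0.   ,    1.   ]])}
```

View pics/top0.png

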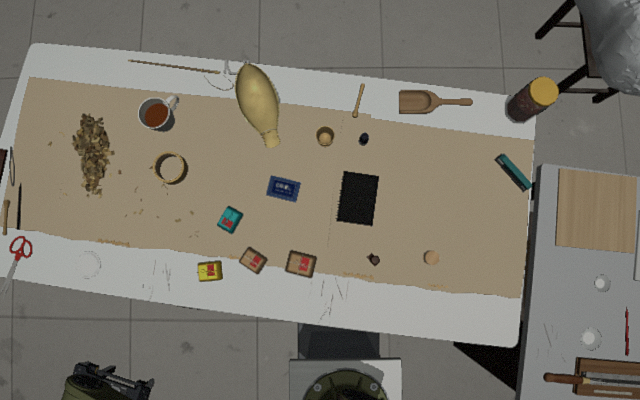

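View pics/scene0.png

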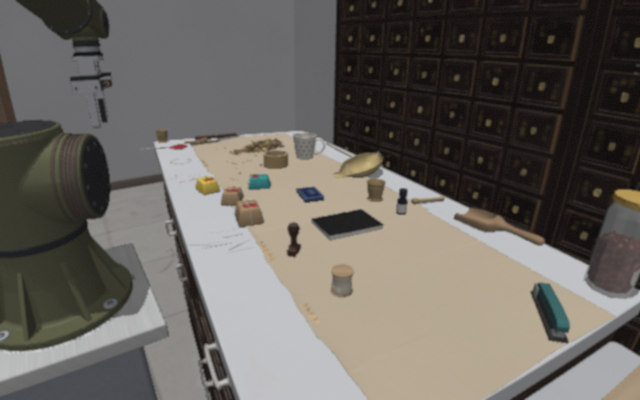

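Top view: the pad is at (358,198) and the blue tin at (283,188), on its left (+y). There are four packets: brown (300,263), smaller brown (253,260), turquoise (230,220) and yellow (209,271). The two brown ones fit the description, the bigger being the large packet. The turquoise and yellow ones are look-alikes. The stamp is at (374,259), the spool (431,257), the mortar (325,136) and the bottle (364,139). The scene view agrees.

```bash
cat > h.py <<'E'
from cell import manip
import cv2,numpy as np
from scipy.spatial.transform import Rotation as R
np.set_printoptions(suppress=True,precision=3)
def ext(name,st=None):
    """camera-to-world R,t"""
    i=manip.camera_info(name)
    if name=="wrist":
        T=np.eye(4);T[:3,:3]=R.from_euler("xyz",st["eef_rot"]).as_matrix();T[:3,3]=st["eef_pos"]
        T=T@i["mount"];return T[:3,:3],T[:3,3],i
    r=cv2.Rodrigues(i["rvec"])[0];return r.T,-r.T@i["tvec"],i
def rays(name,px,st=None):
    r,t,i=ext(name,st)
    n=cv2.undistortPoints(np.array(px,float).reshape(-1,1,2),i["K"],i["dist"])[:,0]
    return t,np.c_[n,np.ones(len(n))]@r.T
def plane(name,px,z,st=None):
    t,d=rays(name,px,st);z=np.asarray(z,float)
    return t+d*((z-t[2])/d[:,2])[:,None]
def cloud(name,d,st=None):
    h,w=d.shape;u,v=np.meshgrid(np.arange(w),np.arange(h))
    t,q=rays(name,np.c_[u.ravel(),v.ravel()],st)
    return (t+q*d.ravel()[:,None]).reshape(h,w,3)
def shot(tag):
    st=manip.read_state();p,d=manip.camera("wrist")
    cv2.imwrite(f"pics/{tag}.png",p[:,:,::-1]);np.savez(f"pics/{tag}.npz",p=p,d=d,st=st)
    return p,d,st
def togo(x,y,z,yaw=None):
    """shift in tool axes & turn needed from now (tool down); yaw = closing-line direction of tool y"""
    s=manip.read_state();r=R.from_euler("xyz",s["eef_rot"])
    out=r.inv().apply(np.array([x,y,z])-s["eef_pos"])
    y0=r.as_matrix()[:,1];a=np.arctan2(y0[1],y0[0]);dy=None
    if yaw is not None: dy=-((yaw-a+np.pi/2)%np.pi-np.pi/2)
    print("pos",s["eef_pos"],"toolY",a,"joints",s["joints"],"shift",out.round(1),"rz",dy,"t",s["clock"])
E
python3 - <<'E'
from h import *
f=np.load("pics/top0.npz");p,d=f["p"],f["d"]
c=cloud("top",d)
for n,(u,v) in dict(pad=(358,198),tin=(283,188),large=(300,263),small=(253,260),turq=(230,220),yel=(209,271),stamp=(374,259),spool=(431,257),mortar=(325,136),bottle=(364,139)).items():
    print(n,c[v,u])
cv2.imwrite("pics/crop0.png",cv2.resize(p[180:290,180:400,::-1],None,fx=3.5,fy=3.5,interpolation=cv2.INTER_CUBIC))
E
```

```text
pad [607.217 -40.19   12.389]
tin [638.133 174.932  12.885]
large [424.601 125.092  44.601]
small [433.459 256.653  37.457]
turq [545.117 320.704  45.687]
yel [403.391 379.461  41.35 ]
stamp [434.231 -77.013  71.059]
spool [ 437.172 -237.678   47.849]
mortar [790.078  52.725  11.193]
bottle [765.801 -55.809  72.432]
```

View pics/crop0.png

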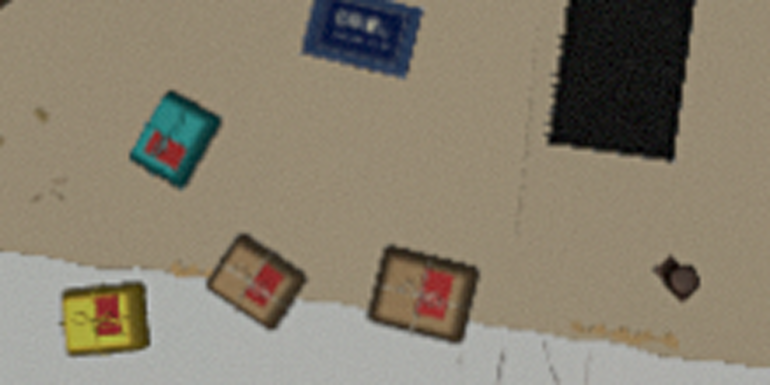

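The crop confirms it: the large brown packet is at top-image (300,263) and the small brown one at (253,260). Turquoise and yellow are left alone. The pad's binding is on its tin side. Next I bring the wrist camera over the scene.

Careful with the scale: shifts go in units of 50 mm. That gives: -80 mm is -1.6, -40 mm is -0.8.

Request:
{"op": "creep_tool", "data": {
  "offsets": [
    [[-0.8,-0.54,-0.16],[0,0,0]],
    [[-1.6,-1.08,-0.32],[0,0,0]],
    [[-2.4,-1.62,-0.48],[0,0,0]],
    [[-3.2,-2.16,-0.64],[0,0,0]],
    [[-4,-2.7,-0.8],[0,0,0]]
  ],
  "finger_gap": 94
}}

```text
clock: 0.6
eef_pos: [311.0, 338.8, 245.6]
eef_rot: [-3.141, -0.0, 2.852]
wrist_force: [1.2, 0.3, -0.5]
finger_gap: 93.7
finger_force: 0.0
```

Request:
{"op": "creep_tool", "data": {
  "offsets": [
    [[-0.8,-0.54,-0.16],[0,0,0]],
    [[-1.6,-1.08,-0.32],[0,0,0]],
    [[-2.4,-1.62,-0.48],[0,0,0]],
    [[-3.2,-2.16,-0.64],[0,0,0]],
    [[-4,-2.7,-0.8],[0,0,0]]
  ]
}}

```text
clock: 1.1
eef_pos: [464.1, 152.1, 285.7]
eef_rot: [-3.142, -0.0, 2.852]
wrist_force: [0.9, 0.6, 0.1]
finger_gap: 93.6
finger_force: 0.0
```

Request:
{"op": "creep_tool", "data": {
  "offsets": [
    [[-0.8,-0.54,-0.16],[0,0,0]],
    [[-1.52,-1.08,-0.3],[0,0,0]],
    [[-1.52,-1.08,-0.3],[0,0,0]],
    [[-1.52,-1.08,-0.3],[0,0,0]]
  ]
}}

```text
clock: 1.5
eef_pos: [520.8, 80.0, 299.8]
eef_rot: [-3.141, -0.001, 2.85]
wrist_force: [0.1, 0.9, -0.7]
finger_gap: 93.8
finger_force: 0.0
```

```bash
python3 - <<'E'
from h import *
togo(520,80,300)
shot("w1")
E
```

```text
pos [520.807  79.979 299.848] toolY 1.2792996858093888 joints [ 0.083  0.194  1.436  0.     1.513 -1.197] shift [ 0.8 -0.2 -0.2] rz None t 1.5
```

View pics/w1.png

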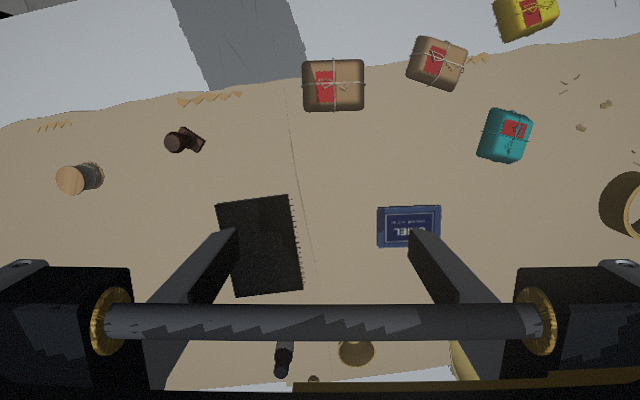

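Wrist view: large packet (333,86), small (437,63), turquoise (505,136), yellow (526,15), pad (260,245) partly behind a finger, tin (409,226), stamp (183,140), spool (78,178), bottle (284,355), mortar (357,352).

```bash
python3 - <<'E'
from h import *
f=np.load("pics/w1.npz",allow_pickle=True);p,d,st=f["p"],f["d"],f["st"].item()
c=cloud("wrist",d,st);z=c[...,2]
print("table z",np.median(z[120:180,320:400]),z[120:180,320:400].std())
def rect(name,box,lo,hi,c=c,z=z):
    u0,v0,u1,v1=box;m=np.zeros(z.shape,bool);m[v0:v1,u0:u1]=1;m&=(z>lo)&(z<hi)
    m=cv2.morphologyEx(m.astype(np.uint8),cv2.MORPH_OPEN,np.ones((3,3)))
    n,l,s,_=cv2.connectedComponentsWithStats(m);k=1+s[1:,4].argmax()
    q=c[l==k];r=cv2.minAreaRect(q[:,:2].astype(np.float32));b=cv2.boxPoints(r)
    e=[b[1]-b[0],b[2]-b[1]];e=max(e,key=np.linalg.norm)
    print(name,"ctr",np.round(r[0],1),"size",np.round(r[1],1),"long dir",np.round(np.arctan2(e[1],e[0])%np.pi,3),"z",np.median(q[:,2]).round(1),"mean",q.mean(0).round(1),len(q))
rect("large top",(285,45,380,130),41,49)
rect("large all",(285,45,380,130),6,60)
rect("small top",(390,25,475,100),34,42)
rect("small all",(390,25,475,100),6,60)
rect("pad",(205,185,310,305),7,20)
rect("tin",(370,200,445,255),9,20)
rect("stamp hi",(155,120,215,160),55,75)
rect("spool top",(50,155,110,200),42,50)
t=np.load("pics/top0.npz");ct=cloud("top",t["d"]);zt=ct[...,2]
print("top table",np.median(zt[200:240,310:330]))
for n,b,lo,hi in[("pad",(330,165,385,235),7,20),("tin",(262,172,303,207),8,20),("large",(280,245,320,280),40,49),("small",(235,243,272,278),33,42),("spool",(420,245,442,270),42,50),("stamp",(364,250,384,268),55,75)]: rect("T "+n,b,lo,hi,ct,zt)
# pad by colour, both views
for nm,pp,box,zz,s in(("wrist",p,(205,185,310,305),12,st),("top",t["p"],(330,165,385,235),12,None)):
    u0,v0,u1,v1=box;m=np.zeros(z.shape,np.uint8);m[v0:v1,u0:u1]=(pp[v0:v1,u0:u1].max(2)<50)
    m=cv2.morphologyEx(m,cv2.MORPH_OPEN,np.ones((5,5)))
    v,u=np.nonzero(m);q=plane(nm,np.c_[u,v],zz,s)
    r=cv2.minAreaRect(q[:,:2].astype(np.float32));print("padcol",nm,r)
E
```

```text
table z 0.12409648748536029 30.045408754523194
large top ctr [423.5 123.3] size [56.4 45.2] long dir 1.325 z 43.1 mean [423.5 123.3  43.2] 1705
large all ctr [423.5 122.5] size [79.7 65.6] long dir 1.295 z 41.8 mean [425.5 121.6  36.5] 3135
small top ctr [435.1 259. ] size [52.2 39.6] long dir 1.014 z 36.5 mean [434.9 258.7  36.6] 1295
small all ctr [436.4 256.3] size [69.1 52.9] long dir 0.941 z 35.0 mean [435.7 251.9  30.4] 2378
pad ctr [609.5 -41.7] size [106.4 148.7] long dir 2.988 z 12.4 mean [607.5 -37.1  12.4] 6359
tin ctr [639.8 172. ] size [92.9 62.4] long dir 1.326 z 13.7 mean [632.8 168.4  13.6] 2153
stamp hi ctr [434.3 -80. ] size [22.2 25. ] long dir 2.961 z 67.8 mean [434.4 -78.9  66.1] 373
spool top ctr [ 437.5 -243.8] size [39.7 40.1] long dir 1.953 z 44.5 mean [ 437.3 -243.3   44.4] 707
top table 0.41304017560412376
T pad ctr [607.  -38.1] size [105.4 148.5] long dir 2.988 z 12.6 mean [605.9 -37.5  12.6] 1745
T tin ctr [637.1 176. ] size [92.  61.5] long dir 1.305 z 13.9 mean [637.2 175.3  14. ] 621
T large ctr [414.6 139.1] size [45.8 24.3] long dir 0.861 z 42.8 mean [415.7 138.6  43.2] 96
T small ctr [436.4 270.6] size [33.6 46.5] long dir 2.898 z 36.7 mean [436.9 269.9  36.9] 126
T spool ctr [ 433.1 -238.2] size [34.6 21.9] long dir 0.63 z 45.8 mean [ 435.5 -237.7   45.6] 59
T stamp ctr [431.4 -79.1] size [21.8 25.1] long dir 1.572 z 67.7 mean [431.7 -78.9  67.1] 74
padcol wrist ((608.4176025390625, -65.75077819824219), (152.5318145751953, 154.2984161376953), 81.01219940185547)
padcol top ((607.8263549804688, -39.25822448730469), (101.72954559326172, 143.7737579345703), 81.20108032226562)
```

Request:
{"op": "creep_tool", "data": {
  "offsets": [
    [[-0.96,-0.24,0],[0,0,0]],
    [[-1.92,-0.48,0],[0,0,0]],
    [[-2.88,-0.72,0],[0,0,0]],
    [[-3.8,-0.94,0],[0,0,0]],
    [[-3.8,-0.94,0],[0,0,0]]
  ]
}}

```text
clock: 2.05
eef_pos: [692.0, -20.1, 295.6]
eef_rot: [-3.14, -0.005, 2.851]
wrist_force: [-0.4, 0.1, -0.9]
finger_gap: 93.9
finger_force: 0.0
```

Request:
{"op": "creep_tool", "data": {
  "offsets": [
    [[0,0,0],[0,0,0]]
  ]
}}

```text
clock: 2.15
eef_pos: [689.3, -17.7, 298.8]
eef_rot: [-3.141, -0.002, 2.853]
wrist_force: [0.1, -0.1, -1.1]
finger_gap: 93.9
finger_force: 0.0
```

```bash
cat >> h.py <<'E'
def rect(name,c,box,lo,hi):
    """table-aligned fit of the biggest blob of depth points within heights lo..hi"""
    z=c[...,2];u0,v0,u1,v1=box;m=np.zeros(z.shape,bool);m[v0:v1,u0:u1]=1;m&=(z>lo)&(z<hi)
    m=cv2.morphologyEx(m.astype(np.uint8),cv2.MORPH_OPEN,np.ones((3,3)))
    n,l,s,_=cv2.connectedComponentsWithStats(m);k=1+s[1:,4].argmax()
    q=c[l==k];r=cv2.minAreaRect(q[:,:2].astype(np.float32));b=cv2.boxPoints(r)
    e=max([b[1]-b[0],b[2]-b[1]],key=np.linalg.norm)
    print(name,"ctr",np.round(r[0],1),"size",np.round(r[1],1),"long dir",np.round(np.arctan2(e[1],e[0])%np.pi,3),"mean",q.mean(0).round(1),"px",s[k])
    return np.array(r[0])
E
python3 - <<'E'
from h import *
p,d,st=shot("w2");print(st["eef_pos"],st["clock"]);c=cloud("wrist",d,st)
m=(c[...,2]>7)&(c[...,2]<20)&(d>0)
n,l,s,ce=cv2.connectedComponentsWithStats(m.astype(np.uint8))
for k in range(1,n):
    if s[k,4]>800: print(s[k],ce[k],c[l==k].mean(0))
E
```

```text
[689.315 -17.686 298.815] 2.15
[ 239   49   99  125 9293] [288.155 110.79 ] [606.731 -40.445  12.107]
[ 416   64   72   51 3390] [451.229  88.595] [639.023 171.588  13.342]
[ 497  201   80   79 1918] [534.681 233.406] [870.812 250.015  12.77 ]
```

View pics/w2.png

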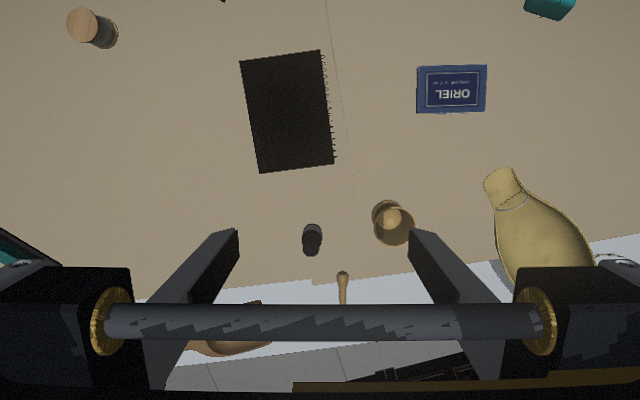

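The pad is now fully visible at (288,110), with the binding on its right edge. The tin is at (451,89), the bottle (312,240) and the mortar (393,222), all clear of the fingers.

```bash
python3 - <<'E'
from h import *
f=np.load("pics/w2.npz",allow_pickle=True);p,d,st=f["p"],f["d"],f["st"].item();c=cloud("wrist",d,st)
pc=rect("pad",c,(230,40,345,182),7,20);tc=rect("tin",c,(405,55,500,125),9,20)
for nm,b,zz,m in(("pad",(230,40,345,182),12,p.max(2)<60),("tin",(405,55,500,125),14,(p[...,2].astype(int)-p[...,0]>15))):
    k=np.zeros(m.shape,np.uint8);u0,v0,u1,v1=b;k[v0:v1,u0:u1]=m[v0:v1,u0:u1];k=cv2.morphologyEx(k,cv2.MORPH_OPEN,np.ones((7,7)))
    v,u=np.nonzero(k);q=plane("wrist",np.c_[u,v],zz,st)[:,:2];print(nm,"col",cv2.minAreaRect(q.astype(np.float32)),q.mean(0))
togo(424,122.5,120,-.27)
E
```

```text
pad ctr [609.2 -41.4] size [105.9 149.1] long dir 2.986 mean [606.6 -40.7  12.1] px [ 239   49   96  125 9245]
tin ctr [640.  172.4] size [92.5 62.5] long dir 1.319 mean [639.  171.7  13.4] px [ 416   64   71   51 3377]
pad col ((608.949951171875, -41.642784118652344), (104.08385467529297, 146.3065948486328), 80.97509765625) [606.787 -41.07 ]
tin col ((639.4202880859375, 172.24453735351562), (91.31562805175781, 59.02279281616211), 74.34439849853516) [637.594 172.901]
pos [688.806 -17.26  300.299] toolY 1.2824611774489891 joints [-0.078  0.598  0.883  0.     1.661 -1.361] shift [293.5  58.7 180.5] rz 1.5524611774489891 t 2.2
```

In the tool's units: 100 mm is 2, 45 mm is 0.9.

Request:
{"op": "creep_tool", "data": {
  "offsets": [
    [[0.88,0.18,0.4],[0,0,0.15]],
    [[1.76,0.36,0.8],[0,0,0.3]],
    [[2.64,0.54,1.2],[0,0,0.45]],
    [[3.52,0.72,1.6],[0,0,0.6]],
    [[4.4,0.9,2],[0,0,0.75]]
  ]
}}

```text
clock: 2.7
eef_pos: [489.6, 88.1, 201.8]
eef_rot: [3.139, 0.001, 2.113]
wrist_force: [1.4, 0.0, 0.5]
finger_gap: 94.1
finger_force: 0.0
```

```bash
python3 -c "
from h import *
togo(423.5,123,120,-.27)"
```

```text
pos [489.649  88.061 201.769] toolY 0.5418172307338289 joints [ 0.104  0.184  1.673  0.     1.281 -0.438] shift [ 64.1 -38.9  81.6] rz 0.8118172307338289 t 2.7
```

In the tool's units: 80 mm is 1.6, 64 mm is 1.28.

Request:
{"op": "creep_tool", "data": {
  "offsets": [
    [[0.32,-0.2,0.32],[0,0,0.15]],
    [[0.64,-0.4,0.64],[0,0,0.3]],
    [[0.96,-0.6,0.96],[0,0,0.45]],
    [[1.28,-0.78,1.28],[0,0,0.6]],
    [[1.28,-0.78,1.6],[0,0,0.75]]
  ]
}}

```text
clock: 3.2
eef_pos: [423.8, 122.4, 122.0]
eef_rot: [3.139, -0.001, 1.364]
wrist_force: [0.1, 0.2, -0.1]
finger_gap: 94.3
finger_force: 0.0
```

Request:
{"op": "creep_tool", "data": {
  "offsets": [
    [[0,0,0],[0,0,0.06]],
    [[0,0,0],[0,0,0.06]],
    [[0,0,0],[0,0,0.06]]
  ]
}}

```text
clock: 3.5
eef_pos: [425.9, 121.3, 122.3]
eef_rot: [3.14, -0.001, 1.31]
wrist_force: [0.8, -0.0, -0.1]
finger_gap: 93.8
finger_force: 0.0
```

```bash
python3 - <<'E'
from h import *
togo(423.5,123,7,-.27)
p,d,st=shot("w3");c=cloud("wrist",d,st)
m=(c[...,2]>6)&(c[...,2]<46)&(np.hypot(c[...,0]-424,c[...,1]-123)<70)
v,u=np.nonzero(m);print(u.min(),u.max(),v.min(),v.max())
rect("large",c,(u.min(),v.min(),u.max(),v.max()),6,48);rect("top",c,(u.min(),v.min(),u.max(),v.max()),41,48)
E
```

```text
pos [425.905 121.325 122.305] toolY -0.26041935965083246 joints [0.195 0.155 1.907 0.    1.077 0.455] shift [  0.9  -3.  115.3] rz 0.009580640349167613 t 3.5
279 359 147 244
large ctr [424.4 123.4] size [83.  65.6] long dir 1.319 mean [426.4 130.6  37.1] px [ 281  148   77   96 6774]
top ctr [423.9 123.6] size [58.7 47.2] long dir 1.321 mean [424.2 124.2  43.2] px [ 289  167   61   74 4028]
```

Request:
{"op": "creep_tool", "data": {
  "offsets": [
    [[0.03,-0.05,0.7],[0,0,0]],
    [[0.03,-0.05,1.4],[0,0,0]],
    [[0.03,-0.05,2],[0,0,0]],
    [[0.03,-0.05,2.3],[0,0,0]],
    [[0.03,-0.05,2.3],[0,0,0]]
  ]
}}

```text
clock: 4.05
eef_pos: [423.3, 122.8, 5.0]
eef_rot: [-3.139, 0.001, 1.309]
wrist_force: [0.0, -0.6, 1.1]
finger_gap: 94.1
finger_force: 0.0
```

Request:
{"op": "creep_tool", "data": {
  "offsets": [
    [[0,0,0],[0,0,0]],
    [[0,0,0],[0,0,0]],
    [[0,0,0],[0,0,0]],
    [[0,0,0],[0,0,0]],
    [[0,0,0],[0,0,0]]
  ],
  "finger_gap": 30,
  "grip_force": 25
}}

```text
clock: 4.55
eef_pos: [424.7, 123.0, 6.9]
eef_rot: [3.141, -0.0, 1.307]
wrist_force: [-2.5, -0.4, 7.0]
finger_gap: 63.9
finger_force: 25.2
```

Request:
{"op": "creep_tool", "data": {
  "offsets": [
    [[0,0,0],[0,0,0]],
    [[0,0,0],[0,0,0]]
  ]
}}

```text
clock: 4.75
eef_pos: [424.7, 123.0, 6.8]
eef_rot: [3.141, -0.0, 1.307]
wrist_force: [-1.6, 0.0, 8.5]
finger_gap: 63.9
finger_force: 25.2
```

Request:
{"op": "creep_tool", "data": {
  "offsets": [
    [[0,0,-0.3],[0,0,0]],
    [[0,0,-0.8],[0,0,0]],
    [[0,0,-1.4],[0,0,0]],
    [[0,0,-1.4],[0,0,0]]
  ]
}}

```text
clock: 5.15
eef_pos: [426.1, 123.2, 79.4]
eef_rot: [3.137, -0.002, 1.307]
wrist_force: [0.6, 0.7, -1.5]
finger_gap: 63.7
finger_force: 24.8
```

```bash
python3 -c "
from h import *
togo(609.4,-39.7,80,-1.726)"
```

```text
pos [426.065 123.24   79.402] toolY -0.26363258497120584 joints [0.199 0.221 1.945 0.    0.969 0.463] shift [-109.5  219.5    0.2] rz 1.4623674150287942 t 5.15
```

Request:
{"op": "creep_tool", "data": {
  "offsets": [
    [[-0.4,0.82,-0.08],[0,0,0.14]],
    [[-0.8,1.62,-0.16],[0,0,0.28]],
    [[-1.2,2.44,-0.24],[0,0,0.42]],
    [[-1.6,3.24,-0.32],[0,0,0.56]],
    [[-2,4.04,-0.4],[0,0,0.7]]
  ]
}}

```text
clock: 5.65
eef_pos: [594.2, -27.8, 95.4]
eef_rot: [-3.141, 0.001, 0.601]
wrist_force: [1.0, -0.3, -1.0]
finger_gap: 63.9
finger_force: 24.7
```

```bash
python3 -c "
from h import *
togo(609.4,-39.7,60,-1.726)"
```

```text
pos [594.214 -27.764  95.409] toolY -0.969580598490173 joints [-0.108  0.506  1.501  0.     1.135  0.861] shift [ 5.8 18.5 35.4] rz 0.756419401509827 t 5.65
```

In the tool's units: 2 mm is 0.04, 35 mm is 0.7.

Request:
{"op": "creep_tool", "data": {
  "offsets": [
    [[0.02,0.08,0],[0,0,0.15]],
    [[0.04,0.16,0.1],[0,0,0.3]],
    [[0.08,0.24,0.3],[0,0,0.45]],
    [[0.1,0.32,0.5],[0,0,0.6]],
    [[0.12,0.36,0.7],[0,0,0.75]]
  ]
}}

```text
clock: 6.15
eef_pos: [608.3, -37.9, 59.8]
eef_rot: [3.142, 0.001, -0.149]
wrist_force: [0.1, -0.4, -0.8]
finger_gap: 63.4
finger_force: 24.7
```

Request:
{"op": "creep_tool", "data": {
  "offsets": [
    [[0,0,0],[0,0,0]],
    [[0,0,0],[0,0,0]]
  ]
}}

```text
clock: 6.35
eef_pos: [608.3, -37.6, 60.8]
eef_rot: [3.142, 0.001, -0.138]
wrist_force: [-0.3, -0.1, -0.2]
finger_gap: 63.6
finger_force: 24.8
```

```bash
python3 - <<'E'
from h import *
togo(609.4,-39.7,19.5,-1.726)
p,d,st=shot("w4")
E
```

```text
pos [608.277 -37.633  60.784] toolY -1.7091135528157553 joints [-0.122  0.578  1.478 -0.     1.086  1.587] shift [ 1.4  1.9 41.3] rz 0.0168864471842447 t 6.35
```

View pics/w4.png

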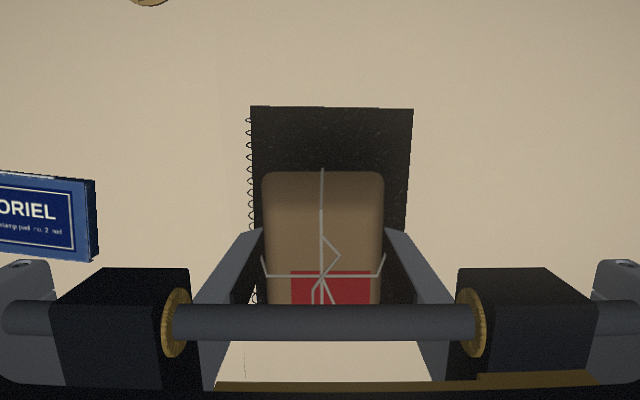

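The held packet sits squarely over the pad at (322,235). The binding rings at (249,120–300) stick out past the cover, so I'll check the pad's width here.

```bash
python3 - <<'E'
from h import *
f=np.load("pics/w4.npz",allow_pickle=True);p,d,st=f["p"],f["d"],f["st"].item();c=cloud("wrist",d,st)
X=np.array([np.cos(.155),-np.sin(.155)]);Y=np.array([-X[1],X[0]]);C=np.array([609.4,-39.7])
for v in(108,115,125,140,155):
    u=np.nonzero(p[v,200:460].max(1)<70)[0]+200
    q=plane("wrist",[[u.min(),v],[u.max(),v]],12,st)[:,:2]-C
    print(v,u.min(),u.max(),q@X,q@Y)
q=plane("wrist",[[330,106],[270,106],[400,108]],12,st)[:,:2]-C;print(q@X)
# held packet, tool frame
Rm=R.from_euler("xyz",st["eef_rot"]).as_matrix();t=(c-st["eef_pos"])@Rm
m=np.zeros(d.shape,bool);m[160:300,225:420]=1;m&=(c[...,2]>92)&(c[...,2]<103)
k=t[m];print("top edge tool x max",k[:,0].max(),"y",k[:,1].min(),k[:,1].max(),"topz",np.median(c[m][:,2]))
E
```

```text
108 250 378 [72.029 73.295] [ 50.455 -31.485]
115 250 412 [67.644 69.39 ] [ 50.583 -53.673]
125 251 412 [61.325 63.066] [ 50.121 -54.13 ]
140 251 410 [51.695 53.411] [ 50.41  -53.517]
155 247 409 [41.851 43.593] [ 53.364 -53.569]
[73.967 73.418 73.598]
top edge tool x max 33.516143027235586 y -44.353554624630064 43.17112506463067 topz 96.63544801404265
```

Request:
{"op": "creep_tool", "data": {
  "offsets": [
    [[0.02,0.04,0.3],[0,0,0.017]],
    [[0.02,0.04,0.56],[0,0,0.017]],
    [[0.02,0.04,0.72],[0,0,0.017]],
    [[0.02,0.04,0.8],[0,0,0.017]],
    [[0.02,0.04,0.81],[0,0,0.017]]
  ]
}}

```text
clock: 6.9
eef_pos: [609.0, -39.7, 20.0]
eef_rot: [3.142, 0.001, -0.16]
wrist_force: [0.6, 0.1, -0.5]
finger_gap: 63.8
finger_force: 24.8
```

Request:
{"op": "creep_tool", "data": {
  "offsets": [
    [[0,0,0],[0,0,0]],
    [[0,0,0],[0,0,0]]
  ]
}}

```text
clock: 7.1
eef_pos: [609.5, -39.8, 21.2]
eef_rot: [-3.142, -0.001, -0.16]
wrist_force: [-0.6, -0.8, -1.0]
finger_gap: 63.8
finger_force: 24.8
```

```bash
python3 -c "
from h import *
togo(609.4,-39.7,20,-1.726)"
```

```text
pos [609.505 -39.823  21.227] toolY -1.730603818649122 joints [-0.125  0.634  1.494 -0.     1.013  1.605] shift [-0.1 -0.1  1.2] rz -0.00460381864912196 t 7.1
```

Lower until contact shows, then open.

Request:
{"op": "creep_tool", "data": {
  "offsets": [
    [[0,0,0.02],[0,0,0]],
    [[0,0,0.04],[0,0,0]],
    [[0,0,0.04],[0,0,0]]
  ]
}}

```text
clock: 7.4
eef_pos: [609.4, -39.8, 19.0]
eef_rot: [-3.142, -0.0, -0.16]
wrist_force: [-0.2, -0.1, 1.5]
finger_gap: 63.4
finger_force: 24.8
```

Request:
{"op": "creep_tool", "data": {
  "offsets": [
    [[0,0,0],[0,0,0]],
    [[0,0,0],[0,0,0]],
    [[0,0,0],[0,0,0]]
  ],
  "finger_gap": 84
}}

```text
clock: 7.7
eef_pos: [609.2, -39.8, 18.7]
eef_rot: [3.142, 0.0, -0.16]
wrist_force: [0.3, -0.3, -0.9]
finger_gap: 82.9
finger_force: 0.0
```

Request:
{"op": "creep_tool", "data": {
  "offsets": [
    [[0,0,-0.6],[0,0,0]],
    [[0,0,-1.5],[0,0,0]],
    [[0,0,-2.5],[0,0,0]],
    [[0,0,-3],[0,0,0]],
    [[0,0,-3],[0,0,0]]
  ],
  "finger_gap": 94
}}

```text
clock: 8.2
eef_pos: [610.7, -40.0, 173.1]
eef_rot: [-3.141, -0.007, -0.16]
wrist_force: [0.1, -0.5, 0.5]
finger_gap: 94.1
finger_force: 0.0
```

Request:
{"op": "creep_tool", "data": {
  "offsets": [
    [[0,0,0],[0,0,0]]
  ]
}}

```text
clock: 8.3
eef_pos: [609.1, -39.8, 168.4]
eef_rot: [3.142, 0.0, -0.16]
wrist_force: [-0.5, -0.5, -0.3]
finger_gap: 93.9
finger_force: 0.0
```

```bash
python3 - <<'E'
from h import *
togo(436,258,130,-.6)
p,d,st=shot("w5");c=cloud("wrist",d,st)
C=np.array([609.4,-39.7])
m=(c[...,2]>20)&(c[...,2]<64)&(np.hypot(c[...,0]-609,c[...,1]+40)<60);m[260:]=0
v,u=np.nonzero(m);b=(u.min(),v.min(),u.max()+1,v.max()+1);print(b)
rect("L all",c,b,18,66);rect("L top",c,b,52,62)
E
```

```text
pos [609.083 -39.777 168.384] toolY -1.730685690342527 joints [-0.125  0.464  1.383 -0.     1.294  1.605] shift [-218.3 -266.4   38.4] rz -1.1306856903425269 t 8.3
(np.int64(288), np.int64(145), np.int64(360), np.int64(233))
L all ctr [609.9 -39.6] size [65.4 82.4] long dir 2.993 mean [616.8 -40.7  49. ] px [ 289  146   69   85 5530]
L top ctr [610.  -38.8] size [48.4 60.5] long dir 3.0 mean [611.  -39.4  55. ] px [ 295  161   56   68 3520]
```

View pics/w5.png

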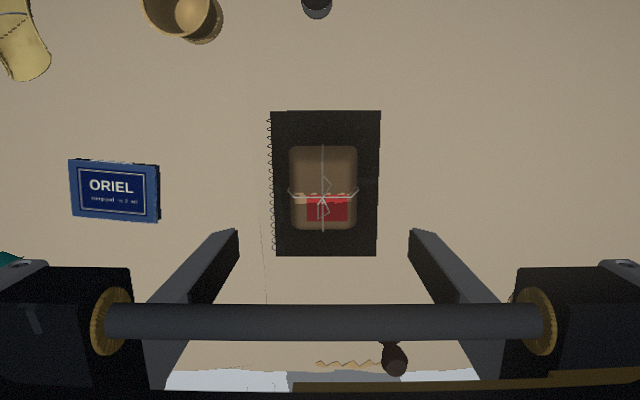

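The large packet at (323,190) lies centred and aligned on the pad, within 1 mm. Now the small packet.

In the tool's units: -150 mm is -3, -185 mm is -3.7.

Request:
{"op": "creep_tool", "data": {
  "offsets": [
    [[-0.6,-0.74,0],[0,0,-0.14]],
    [[-1.2,-1.48,0],[0,0,-0.28]],
    [[-1.8,-2.22,0],[0,0,-0.42]],
    [[-2.4,-2.96,0],[0,0,-0.56]],
    [[-3,-3.7,0],[0,0,-0.7]]
  ]
}}

```text
clock: 8.85
eef_pos: [488.8, 167.9, 167.1]
eef_rot: [-3.141, 0.003, 0.546]
wrist_force: [1.0, 0.7, 0.5]
finger_gap: 93.6
finger_force: 0.0
```

```bash
python3 -c "
from h import *
togo(436,258,120,-.6)"
```

```text
pos [488.793 167.91  167.148] toolY -1.0252233625710725 joints [0.26  0.263 1.66  0.    1.221 1.285] shift [   1.7 -104.4   47.2] rz -0.4252233625710726 t 8.85
```

Request:
{"op": "creep_tool", "data": {
  "offsets": [
    [[0,-0.7,0.2],[0,0,-0.14]],
    [[0,-1.4,0.5],[0,0,-0.28]],
    [[0.04,-2.08,0.94],[0,0,-0.42]],
    [[0.04,-2.08,0.94],[0,0,-0.42]],
    [[0.04,-2.08,0.94],[0,0,-0.42]]
  ]
}}

```text
clock: 9.35
eef_pos: [438.2, 256.9, 120.5]
eef_rot: [-3.14, 0.002, 0.96]
wrist_force: [0.2, -1.1, -0.5]
finger_gap: 94.2
finger_force: 0.0
```

```bash
python3 - <<'E'
from h import *
p,d,st=shot("w6");c=cloud("wrist",d,st)
m=(c[...,2]>5)&(c[...,2]<42)&(np.hypot(c[...,0]-436,c[...,1]-258)<55)
v,u=np.nonzero(m);b=(u.min(),v.min(),u.max()+1,v.max()+1);print(b)
rect("S all",c,b,5,42);rect("S top",c,b,34,42)
togo(436,257.5,5,-.6)
E
```

```text
(np.int64(284), np.int64(156), np.int64(353), np.int64(239))
S all ctr [435.3 259.5] size [70.4 55.6] long dir 0.98 mean [439.2 264.3  31. ] px [ 286  157   65   81 4906]
S top ctr [435.2 259.5] size [51.6 41.8] long dir 0.957 mean [435.5 260.2  36.6] px [ 291  173   54   63 3013]
pos [438.896 256.521 121.239] toolY -0.6123473844797465 joints [ 0.457  0.297  1.732 -0.     1.113  1.069] shift [ -0.7  -2.9 116.2] rz -0.01234738447974637 t 9.4
```

In the tool's units: 0.3 mm is 0.006, 116.5 mm is 2.33.

Request:
{"op": "creep_tool", "data": {
  "offsets": [
    [[0.006,-0.094,0.7],[0,0,0]],
    [[0.006,-0.094,1.4],[0,0,0]],
    [[0.006,-0.094,2],[0,0,0]],
    [[0.006,-0.094,2.33],[0,0,0]],
    [[0.006,-0.094,2.33],[0,0,0]]
  ]
}}

```text
clock: 9.9
eef_pos: [434.9, 258.4, 3.6]
eef_rot: [-3.14, 0.003, 0.957]
wrist_force: [0.3, 0.6, -0.8]
finger_gap: 93.8
finger_force: 0.0
```

Request:
{"op": "creep_tool", "data": {
  "offsets": [
    [[0,0,0],[0,0,0]],
    [[0,0,0],[0,0,0]],
    [[0,0,0],[0,0,0]],
    [[0,0,0],[0,0,0]],
    [[0,0,0],[0,0,0]]
  ],
  "finger_gap": 25,
  "grip_force": 25
}}

```text
clock: 10.4
eef_pos: [435.3, 260.0, 5.6]
eef_rot: [3.141, -0.001, 0.96]
wrist_force: [-0.1, -0.5, -0.1]
finger_gap: 57.7
finger_force: 0.0
```

Request:
{"op": "creep_tool", "data": {
  "offsets": [
    [[0,0,0],[0,0,0]],
    [[0,0,0],[0,0,0]]
  ]
}}

```text
clock: 10.6
eef_pos: [435.3, 260.0, 5.5]
eef_rot: [3.141, -0.0, 0.96]
wrist_force: [-1.2, -0.5, 4.6]
finger_gap: 53.8
finger_force: 24.9
```

Request:
{"op": "creep_tool", "data": {
  "offsets": [
    [[0,0,-0.4],[0,0,0]],
    [[0,0,-1.1],[0,0,0]],
    [[0,0,-1.9],[0,0,0]],
    [[0,0,-2.7],[0,0,0]],
    [[0,0,-2.7],[0,0,0]]
  ]
}}

```text
clock: 11.1
eef_pos: [437.0, 260.9, 145.1]
eef_rot: [3.138, -0.007, 0.96]
wrist_force: [0.1, 0.0, -1.1]
finger_gap: 54.0
finger_force: 24.7
```

```bash
python3 -c "
from h import *
togo(609.9,-39.5,140,-1.726)"
```

```text
pos [437.017 260.893 145.128] toolY -0.6106900698456555 joints [0.466 0.264 1.714 0.    1.155 1.077] shift [-147.   313.9    5.3] rz 1.1153099301543445 t 11.1
```

Request:
{"op": "creep_tool", "data": {
  "offsets": [
    [[-0.4,0.86,0],[0,0,0.14]],
    [[-0.8,1.72,0],[0,0,0.28]],
    [[-1.2,2.58,0],[0,0,0.42]],
    [[-1.6,3.42,0],[0,0,0.56]],
    [[-2,4.28,0],[0,0,0.7]]
  ]
}}

```text
clock: 11.6
eef_pos: [553.5, 53.5, 139.3]
eef_rot: [-3.141, 0.001, 0.254]
wrist_force: [0.7, 0.8, -1.2]
finger_gap: 54.0
finger_force: 24.7
```

```bash
python3 -c "
from h import *
togo(609.9,-39.5,115,-1.726)"
```

```text
pos [553.466  53.488 139.323] toolY -1.3164134999731822 joints [0.03  0.376 1.58  0.    1.187 1.347] shift [ 31.2 104.2  24.3] rz 0.40958650002681773 t 11.6
```

Request:
{"op": "creep_tool", "data": {
  "offsets": [
    [[0.2,0.7,0],[0,0,0.14]],
    [[0.4,1.4,0.1],[0,0,0.28]],
    [[0.62,2.08,0.28],[0,0,0.41]],
    [[0.62,2.08,0.48],[0,0,0.41]],
    [[0.62,2.08,0.48],[0,0,0.41]]
  ]
}}

```text
clock: 12.1
eef_pos: [608.7, -37.5, 113.5]
eef_rot: [3.142, 0.004, -0.15]
wrist_force: [0.1, 0.6, -1.0]
finger_gap: 54.0
finger_force: 24.7
```

Request:
{"op": "creep_tool", "data": {
  "offsets": [
    [[0,0,0],[0,0,0]],
    [[0,0,0],[0,0,0]]
  ]
}}

```text
clock: 12.3
eef_pos: [609.7, -36.3, 116.7]
eef_rot: [-3.142, -0.0, -0.148]
wrist_force: [0.5, -0.9, -0.4]
finger_gap: 54.0
finger_force: 24.7
```

```bash
python3 - <<'E'
from h import *
togo(609.9,-39.5,62,-1.726)
p,d,st=shot("w7");c=cloud("wrist",d,st)
Rm=R.from_euler("xyz",st["eef_rot"]).as_matrix();t=(c-st["eef_pos"])@Rm
m=(np.abs(t[...,0])<42)&(np.abs(t[...,1])<26)&(t[...,2]>-36)&(t[...,2]<-24)&(d>0)
k=t[m];print("top z rel",np.median(k[:,2]),"xmax",np.percentile(k[:,0],99),"y",np.percentile(k[:,1],[1,99]))
E
```

```text
pos [609.729 -36.329 116.711] toolY -1.7187217730085427 joints [-0.119  0.515  1.434  0.     1.192  1.599] shift [ 0.6  3.1 54.7] rz 0.007278226991457304 t 12.3
top z rel -30.575275564806 xmax 26.59001918950984 y [-22.551  20.28 ]
```

View pics/w7.png

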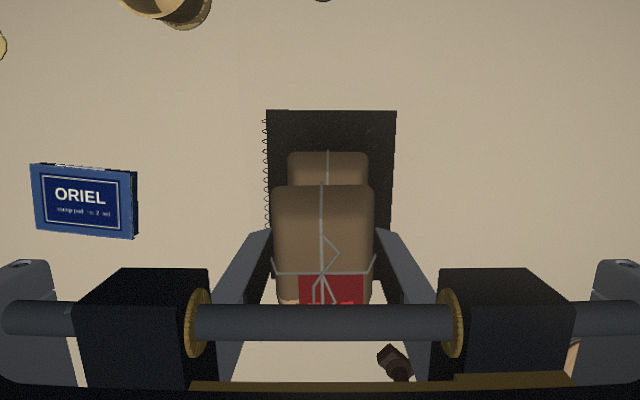

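The small packet (322,240) is held level above the large one, label the same way round. It needs about 3 mm in tool y, then lowering.

Request:
{"op": "creep_tool", "data": {
  "offsets": [
    [[0.01,0.06,0.36],[0,0,0.007]],
    [[0.01,0.06,0.72],[0,0,0.007]],
    [[0.01,0.06,0.92],[0,0,0.007]],
    [[0.01,0.06,1.04],[0,0,0.007]],
    [[0.01,0.06,1.06],[0,0,0.007]]
  ]
}}

```text
clock: 12.85
eef_pos: [609.8, -40.1, 63.1]
eef_rot: [-3.142, 0.0, -0.156]
wrist_force: [-0.0, 0.0, -1.3]
finger_gap: 54.2
finger_force: 24.7
```

Request:
{"op": "creep_tool", "data": {
  "offsets": [
    [[0,0,0.02],[0,0,0]],
    [[0,0,0.04],[0,0,0]],
    [[0,0,0.04],[0,0,0]]
  ]
}}

```text
clock: 13.15
eef_pos: [610.1, -40.3, 61.6]
eef_rot: [3.142, -0.001, -0.157]
wrist_force: [0.4, 0.4, 0.2]
finger_gap: 54.2
finger_force: 24.7
```

```bash
python3 -c "
from h import *
togo(609.9,-39.5,62,-1.726);print(manip.read_state()['wrist_force'])"
```

```text
pos [610.084 -40.311  61.631] toolY -1.7276305338717413 joints [-0.126  0.58   1.472 -0.     1.088  1.602] shift [-0.3 -0.8 -0.4] rz -0.0016305338717412798 t 13.15
[0.406 0.398 0.152]
```

Request:
{"op": "creep_tool", "data": {
  "offsets": [
    [[0,-0.014,0.014],[0,0,0]],
    [[0,-0.014,0.014],[0,0,0]]
  ]
}}

```text
clock: 13.35
eef_pos: [610.3, -40.0, 61.4]
eef_rot: [3.141, -0.001, -0.157]
wrist_force: [-1.9, -2.9, 5.7]
finger_gap: 53.9
finger_force: 24.8
```

Request:
{"op": "creep_tool", "data": {
  "offsets": [
    [[0,0,0],[0,0,0]],
    [[0,0,0],[0,0,0]],
    [[0,0,0],[0,0,0]]
  ],
  "finger_gap": 76
}}

```text
clock: 13.65
eef_pos: [610.0, -39.6, 60.5]
eef_rot: [-3.142, 0.0, -0.157]
wrist_force: [-0.6, 0.2, -0.2]
finger_gap: 74.1
finger_force: 0.0
```

Request:
{"op": "creep_tool", "data": {
  "offsets": [
    [[0,0,-0.4],[0,0,0]],
    [[0,0,-1.2],[0,0,0]],
    [[0,0,-2],[0,0,0]],
    [[0,0,-2.6],[0,0,0]],
    [[0,0,-2.6],[0,0,0]]
  ]
}}

```text
clock: 14.15
eef_pos: [611.5, -39.7, 195.2]
eef_rot: [-3.141, -0.007, -0.157]
wrist_force: [-0.3, -0.2, 0.7]
finger_gap: 76.2
finger_force: 0.0
```

```bash
python3 - <<'E'
from h import *
p,d,st=shot("w8");c=cloud("wrist",d,st)
m=(c[...,2]>65)&(c[...,2]<101)&(np.hypot(c[...,0]-609,c[...,1]+40)<50);m[270:]=0
v,u=np.nonzero(m);b=(u.min(),v.min(),u.max()+1,v.max()+1);print(b)
rect("S all",c,b,60,101);rect("S top",c,b,90,101)
togo(434.3,-79.5,150,-1.726)
E
```

```text
(np.int64(292), np.int64(158), np.int64(356), np.int64(236))
S all ctr [610.8 -40.3] size [57.  68.7] long dir 3.0 mean [615.6 -40.4  86.7] px [ 293  158   63   75 4352]
S top ctr [609.3 -39.1] size [39.8 51. ] long dir 3.009 mean [610.1 -39.5  92.4] px [ 299  173   49   59 2496]
pos [610.657 -39.622 192.333] toolY -1.7276668904315846 joints [-0.125  0.447  1.352  0.     1.34   1.603] shift [-168.1   66.9   41.7] rz -0.0016668904315846333 t 14.2
```

View pics/w8.png

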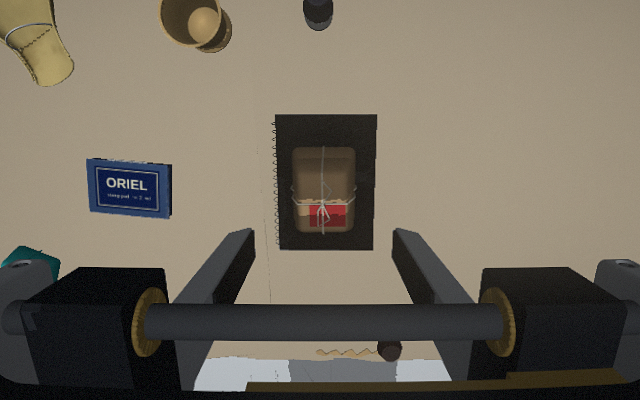

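The stack at (323,190) is centred and square. Next the stamp, with the jaws turned to close along the pad's long axis.

Request:
{"op": "creep_tool", "data": {
  "offsets": [
    [[-0.84,0.34,0],[0,0,-0.15]],
    [[-1.68,0.68,0],[0,0,-0.3]],
    [[-2.52,1,0],[0,0,-0.45]],
    [[-3.36,1.34,0],[0,0,-0.6]],
    [[-3.36,1.34,0.4],[0,0,-0.75]]
  ],
  "finger_gap": 70
}}

```text
clock: 14.7
eef_pos: [430.9, -80.2, 171.5]
eef_rot: [3.139, -0.002, 0.598]
wrist_force: [1.5, -0.8, -0.5]
finger_gap: 69.9
finger_force: 0.0
```

Request:
{"op": "creep_tool", "data": {
  "offsets": [
    [[0,0,0],[0,0,-0.15]],
    [[0,0,0],[0,0,-0.3]],
    [[0,0,0],[0,0,-0.45]],
    [[0,0,0],[0,0,-0.6]],
    [[0,0,0],[0,0,-0.75]]
  ]
}}

```text
clock: 15.2
eef_pos: [433.0, -79.4, 169.2]
eef_rot: [-3.139, -0.0, 1.349]
wrist_force: [-0.3, 0.4, -0.9]
finger_gap: 70.2
finger_force: 0.0
```

Request:
{"op": "creep_tool", "data": {
  "offsets": [
    [[0,0,0],[0,0,-0.07]],
    [[0,0,0],[0,0,-0.07]]
  ]
}}

```text
clock: 15.4
eef_pos: [433.0, -79.4, 169.3]
eef_rot: [-3.139, -0.0, 1.414]
wrist_force: [0.4, 1.0, -0.0]
finger_gap: 69.9
finger_force: 0.0
```

```bash
python3 - <<'E'
from h import *
p,d,st=shot("w9");c=cloud("wrist",d,st)
m=(c[...,2]>10)&(c[...,2]<75)&(np.hypot(c[...,0]-434,c[...,1]+80)<30)
v,u=np.nonzero(m);b=(u.min(),v.min(),u.max()+1,v.max()+1);print(b)
rect("bulb",c,b,40,75);rect("top",c,b,66,75)
togo(434.3,-79.5,31,-.155)
m=(c[...,2]>43)&(c[...,2]<49)&(np.hypot(c[...,0]-437,c[...,1]+243)<35)&(d>0)
if m.sum()>50: print("spool",cv2.minEnclosingCircle(c[m][:,:2].astype(np.float32)),m.sum())
E
```

```text
(np.int64(306), np.int64(170), np.int64(344), np.int64(216))
bulb ctr [434.  -81.7] size [25.5 25.9] long dir 2.998 mean [434.4 -80.4  66.5] px [309 186  31  30 738]
top ctr [434.1 -81.9] size [20.1 20.4] long dir 2.924 mean [434.1 -81.6  68.5] px [312 191  25  24 486]
pos [433.123 -79.394 169.536] toolY -0.15948115172577293 joints [-0.265  0.091  1.858  0.     1.194 -0.105] shift [  0.1   1.4 138.5] rz -0.004481151725773014 t 15.45
spool ((436.8623352050781, -244.76634216308594), 20.56260871887207) 782
```

View pics/w9.png

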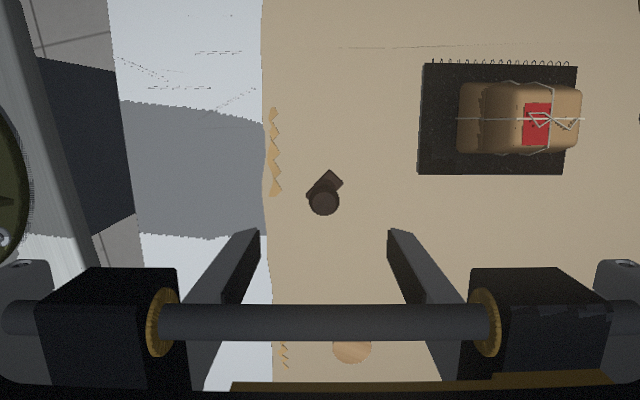

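The stamp stands upright at (324,200). Its axis measures (434.1, −81.8).

Request:
{"op": "creep_tool", "data": {
  "offsets": [
    [[-0.044,0.028,0.8],[0,0,0]],
    [[-0.044,0.028,1.6],[0,0,0]],
    [[-0.044,0.028,2.3],[0,0,0]],
    [[-0.044,0.028,2.76],[0,0,0]],
    [[-0.044,0.028,2.76],[0,0,0]]
  ]
}}

```text
clock: 15.95
eef_pos: [432.6, -81.4, 29.7]
eef_rot: [-3.136, -0.001, 1.411]
wrist_force: [0.5, 0.9, 0.9]
finger_gap: 70.4
finger_force: 0.0
```

Request:
{"op": "creep_tool", "data": {
  "offsets": [
    [[0,0,0],[0,0,0]],
    [[0,0,0],[0,0,0]],
    [[0,0,0],[0,0,0]],
    [[0,0,0],[0,0,0]],
    [[0,0,0],[0,0,0]]
  ],
  "finger_gap": 15,
  "grip_force": 15
}}

```text
clock: 16.45
eef_pos: [434.9, -82.0, 33.0]
eef_rot: [3.141, 0.0, 1.413]
wrist_force: [0.3, 0.7, 0.3]
finger_gap: 33.7
finger_force: 0.0
```

Request:
{"op": "creep_tool", "data": {
  "offsets": [
    [[0,0,0],[0,0,0]],
    [[0,0,0],[0,0,0]],
    [[0,0,0],[0,0,0]]
  ]
}}

```text
clock: 16.75
eef_pos: [434.7, -82.0, 32.7]
eef_rot: [3.141, 0.0, 1.413]
wrist_force: [-1.1, -1.1, 2.5]
finger_gap: 24.7
finger_force: 15.0
```

```bash
python3 -c "
from h import *
togo(434,-80,31)"
```

```text
pos [434.726 -82.009  32.687] toolY -0.15774151059729505 joints [-0.269  0.306  1.974 -0.     0.862 -0.111] shift [ 1.9 -1.   1.7] rz None t 16.75
```

Careful with the scale: shifts go in units of 50 mm. That gives: -15 mm is -0.3, -135 mm is -2.7.

Request:
{"op": "creep_tool", "data": {
  "offsets": [
    [[0,0,-0.3],[0,0,0]],
    [[0,0,-1],[0,0,0]],
    [[0,0,-1.9],[0,0,0]],
    [[0,0,-2.7],[0,0,0]],
    [[0,0,-2.7],[0,0,0]]
  ]
}}

```text
clock: 17.25
eef_pos: [436.5, -82.4, 172.2]
eef_rot: [3.134, 0.001, 1.413]
wrist_force: [0.5, -0.2, -1.4]
finger_gap: 25.1
finger_force: 15.0
```

```bash
python3 -c "
from h import *
togo(625,69.2,168,-.155)"
```

```text
pos [436.534 -82.432 172.157] toolY -0.15771551868782624 joints [-0.269  0.091  1.852  0.     1.191 -0.111] shift [179.4 162.3   5.3] rz -0.0027155186878262683 t 17.25
```

In the tool's units: 165 mm is 3.3, 149 mm is 2.98.

Request:
{"op": "creep_tool", "data": {
  "offsets": [
    [[0.66,0.6,0],[0,0,0]],
    [[1.32,1.2,0],[0,0,0]],
    [[1.98,1.8,0],[0,0,0]],
    [[2.64,2.4,0],[0,0,0]],
    [[3.3,2.98,0],[0,0,0]]
  ]
}}

```text
clock: 17.75
eef_pos: [608.6, 59.0, 166.2]
eef_rot: [-3.14, 0.0, 1.413]
wrist_force: [0.9, -0.7, -0.2]
finger_gap: 24.6
finger_force: 15.0
```

Request:
{"op": "creep_tool", "data": {
  "offsets": [
    [[0.28,0.26,0],[0,0,0]],
    [[0.28,0.26,0],[0,0,0]],
    [[0.28,0.26,0],[0,0,0]]
  ]
}}

```text
clock: 18.05
eef_pos: [622.2, 69.3, 166.2]
eef_rot: [-3.14, 0.0, 1.413]
wrist_force: [-0.3, -0.2, -1.1]
finger_gap: 24.6
finger_force: 15.0
```

```bash
python3 - <<'E'
from h import *
togo(625,69.2,32.7,-.155)
p,d,st=shot("w10")
E
```

```text
pos [622.203  69.316 166.205] toolY -0.15741057958476046 joints [ 0.052  0.502  1.333 -0.     1.309  0.21 ] shift [  0.4   3.  133.5] rz -0.0024105795847604305 t 18.05
```

View pics/w10.png

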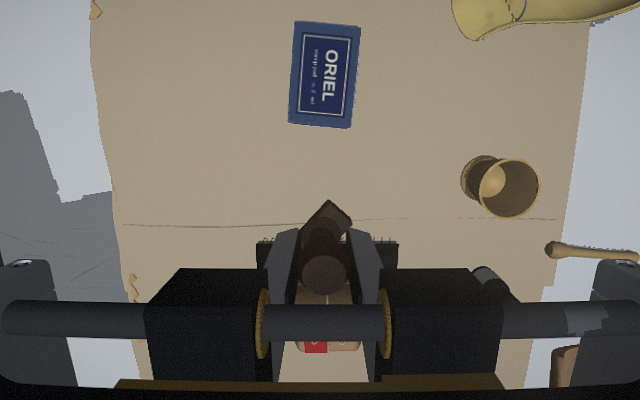

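The stamp hangs upright in the jaws, its foot at (327,220), between the pad and the tin (323,75). Lowering it.

In the tool's units: 3 mm is 0.06, 131 mm is 2.62.

Request:
{"op": "creep_tool", "data": {
  "offsets": [
    [[0.008,0.06,0.8],[0,0,0]],
    [[0.008,0.06,1.6],[0,0,0]],
    [[0.008,0.06,2.2],[0,0,0]],
    [[0.008,0.06,2.52],[0,0,0]],
    [[0.008,0.06,2.62],[0,0,0]]
  ]
}}

```text
clock: 18.6
eef_pos: [625.0, 68.7, 35.4]
eef_rot: [-3.14, 0.0, 1.412]
wrist_force: [0.2, 0.1, -0.6]
finger_gap: 24.6
finger_force: 15.0
```

Request:
{"op": "creep_tool", "data": {
  "offsets": [
    [[0,0,0.02],[0,0,0]],
    [[0,0,0.04],[0,0,0]],
    [[0,0,0.04],[0,0,0]]
  ]
}}

```text
clock: 18.9
eef_pos: [626.4, 69.3, 35.8]
eef_rot: [3.14, -0.0, 1.413]
wrist_force: [0.2, 0.2, -0.2]
finger_gap: 24.9
finger_force: 15.0
```

```bash
python3 -c "
from h import *
togo(625,69.2,32.7,-.155)"
```

```text
pos [626.362  69.327  35.841] toolY -0.15770105151433633 joints [ 0.052  0.65   1.426 -0.     1.064  0.21 ] shift [-0.3 -1.3  3.1] rz -0.0027010515143364167 t 18.9
```

Request:
{"op": "creep_tool", "data": {
  "offsets": [
    [[0,-0.026,0.02],[0,0,0]],
    [[0,-0.026,0.04],[0,0,0]],
    [[0,-0.026,0.06],[0,0,0]],
    [[0,-0.026,0.06],[0,0,0]]
  ]
}}

```text
clock: 19.3
eef_pos: [624.9, 69.5, 32.7]
eef_rot: [3.14, -0.0, 1.413]
wrist_force: [-2.3, -0.3, 9.0]
finger_gap: 24.4
finger_force: 15.0
```

```bash
python3 -c "
from h import *
togo(625,69.2,32.7,-.155)"
```

```text
pos [624.935  69.539  32.671] toolY -0.15767597469827457 joints [ 0.053  0.652  1.431 -0.     1.057  0.21 ] shift [-0.3  0.1 -0. ] rz -0.002675974698274519 t 19.3
```

Request:
{"op": "creep_tool", "data": {
  "offsets": [
    [[0,0,0],[0,0,0]],
    [[0,0,0],[0,0,0]],
    [[0,0,0],[0,0,0]]
  ],
  "finger_gap": 50
}}

```text
clock: 19.6
eef_pos: [624.4, 69.5, 31.4]
eef_rot: [-3.141, 0.0, 1.413]
wrist_force: [-0.6, -0.2, 0.3]
finger_gap: 45.5
finger_force: 0.0
```

Request:
{"op": "creep_tool", "data": {
  "offsets": [
    [[0,0,-0.4],[0,0,0]],
    [[0,0,-1.2],[0,0,0]],
    [[0,0,-2],[0,0,0]],
    [[0,0,-2.8],[0,0,0]],
    [[0,0,-2.8],[0,0,0]]
  ]
}}

```text
clock: 20.1
eef_pos: [626.5, 69.7, 177.5]
eef_rot: [3.133, -0.002, 1.413]
wrist_force: [-0.1, -0.3, -0.1]
finger_gap: 50.2
finger_force: 0.0
```

```bash
python3 - <<'E'
from h import *
togo(436.9,-244.8,165,-.155)
p,d,st=shot("w11");c=cloud("wrist",d,st)
m=(c[...,2]>10)&(c[...,2]<75)&(np.hypot(c[...,0]-625,c[...,1]-69)<30)
v,u=np.nonzero(m);b=(u.min(),v.min(),u.max()+1,v.max()+1)
rect("bulb",c,b,40,76);rect("top",c,b,66,76)
E
```

```text
pos [626.485  69.678 177.544] toolY -0.15764304871065274 joints [ 0.053  0.496  1.315 -0.     1.322  0.21 ] shift [-340.4 -138.    10.7] rz -0.0026430487106527956 t 20.1
bulb ctr [624.1  69.5] size [25.9 26.3] long dir 2.661 mean [624.3  71.1  66.6] px [304 182  30  30 703]
top ctr [623.9  69.3] size [21.  20.8] long dir 1.124 mean [624.1  69.9  68.5] px [306 186  25  25 475]
```

Stamp standing upright at (624, 69). On to the spool.

In the tool's units: -225 mm is -4.5, -180 mm is -3.6.

Request:
{"op": "creep_tool", "data": {
  "offsets": [
    [[-0.9,-0.36,0],[0,0,0]],
    [[-1.8,-0.72,0],[0,0,0]],
    [[-2.7,-1.08,0],[0,0,0]],
    [[-3.6,-1.44,0],[0,0,0]],
    [[-4.5,-1.82,0],[0,0,0]]
  ],
  "finger_gap": 80
}}

```text
clock: 20.65
eef_pos: [497.5, -139.6, 170.2]
eef_rot: [-3.14, -0.0, 1.413]
wrist_force: [0.9, -0.5, 0.0]
finger_gap: 79.9
finger_force: 0.0
```

Request:
{"op": "creep_tool", "data": {
  "offsets": [
    [[-0.8,-0.32,0],[0,0,0]],
    [[-1.6,-0.64,0],[0,0,0]],
    [[-2.3,-0.94,0.1],[0,0,0]],
    [[-2.3,-0.94,0.2],[0,0,0]],
    [[-2.3,-0.94,0.2],[0,0,0]]
  ]
}}

```text
clock: 21.15
eef_pos: [434.0, -244.5, 160.0]
eef_rot: [-3.139, -0.001, 1.411]
wrist_force: [0.0, 0.6, 0.2]
finger_gap: 80.2
finger_force: 0.0
```

```bash
python3 - <<'E'
from h import *
p,d,st=shot("w12");c=cloud("wrist",d,st)
m=(c[...,2]>42)&(c[...,2]<49)&(np.hypot(c[...,0]-437,c[...,1]+244)<35)&(d>0)
print("spool",cv2.minEnclosingCircle(c[m][:,:2].astype(np.float32)),c[m].mean(0),m.sum())
togo(436.9,-245,6,-.155)
E
```

```text
spool ((437.49786376953125, -244.37615966796875), 20.5960750579834) [ 437.67  -243.843   44.363] 1665
pos [ 434.581 -244.058  160.535] toolY -0.15805107521228373 joints [-0.585  0.23   1.718  0.     1.195 -0.427] shift [ -0.7   2.7 154.5] rz -0.0030510752122836493 t 21.2
```

In the tool's units: 45 mm is 0.9, 152 mm is 3.04.

Request:
{"op": "creep_tool", "data": {
  "offsets": [
    [[0,0.06,0.9],[0,0,0]],
    [[0,0.06,1.8],[0,0,0]],
    [[0,0.06,2.6],[0,0,0]],
    [[0,0.06,3.04],[0,0,0]],
    [[0,0.06,3.04],[0,0,0]]
  ]
}}

```text
clock: 21.7
eef_pos: [436.8, -243.0, 6.7]
eef_rot: [-3.136, -0.002, 1.415]
wrist_force: [1.8, -0.3, -0.5]
finger_gap: 80.0
finger_force: 0.0
```

Request:
{"op": "creep_tool", "data": {
  "offsets": [
    [[0,0,0],[0,0,0]],
    [[0,0,0],[0,0,0]],
    [[0,0,0],[0,0,0]],
    [[0,0,0],[0,0,0]],
    [[0,0,0],[0,0,0]]
  ],
  "finger_gap": 25,
  "grip_force": 15
}}

```text
clock: 22.2
eef_pos: [437.9, -245.2, 10.1]
eef_rot: [3.141, 0.0, 1.413]
wrist_force: [-1.0, 0.1, 0.6]
finger_gap: 43.3
finger_force: 0.2
```

Request:
{"op": "creep_tool", "data": {
  "offsets": [
    [[0,0,0],[0,0,0]],
    [[0,0,0],[0,0,0]],
    [[0,0,0],[0,0,0]]
  ]
}}

```text
clock: 22.5
eef_pos: [437.9, -245.2, 10.0]
eef_rot: [3.141, 0.0, 1.413]
wrist_force: [-0.7, 1.1, 5.2]
finger_gap: 40.7
finger_force: 15.0
```

Request:
{"op": "creep_tool", "data": {
  "offsets": [
    [[0,0,-0.3],[0,0,0]],
    [[0,0,-1],[0,0,0]],
    [[0,0,-1.4],[0,0,0]],
    [[0,0,-1.4],[0,0,0]]
  ]
}}

```text
clock: 22.9
eef_pos: [438.8, -245.8, 82.0]
eef_rot: [3.138, 0.002, 1.413]
wrist_force: [0.5, 0.6, -0.9]
finger_gap: 40.3
finger_force: 15.0
```

```bash
python3 -c "
from h import *
togo(593.1,-143.9,80,-.155)"
```

```text
pos [ 438.843 -245.777   81.979] toolY -0.15776769161482157 joints [-0.583  0.337  1.784  0.     1.016 -0.426] shift [124.9 136.3   2.3] rz -0.002767691614821599 t 22.9
```

In the tool's units: 136 mm is 2.72, 125 mm is 2.5.

Request:
{"op": "creep_tool", "data": {
  "offsets": [
    [[0.62,0.68,0],[0,0,0]],
    [[1.24,1.36,0],[0,0,0]],
    [[1.86,2.04,0],[0,0,0]],
    [[2.5,2.72,0],[0,0,0]],
    [[2.5,2.72,0],[0,0,0]]
  ]
}}

```text
clock: 23.4
eef_pos: [594.2, -139.7, 77.7]
eef_rot: [-3.141, -0.001, 1.417]
wrist_force: [-0.9, -0.4, -0.8]
finger_gap: 40.4
finger_force: 15.0
```

Request:
{"op": "creep_tool", "data": {
  "offsets": [
    [[0,0,0],[0,0,0]],
    [[0,0,0],[0,0,0]]
  ]
}}

```text
clock: 23.6
eef_pos: [590.7, -143.5, 78.6]
eef_rot: [-3.14, -0.0, 1.412]
wrist_force: [-0.1, 0.0, -1.0]
finger_gap: 40.3
finger_force: 15.0
```

```bash
python3 -c "
from h import *
togo(593.1,-144.5,10,-.155)"
```

```text
pos [ 590.699 -143.476   78.625] toolY -0.15835262334915107 joints [-0.298  0.553  1.471 -0.     1.119 -0.14 ] shift [-0.6  2.6 68.6] rz -0.003352623349150985 t 23.6
```

In the tool's units: 67 mm is 1.34, 64 mm is 1.28.

Request:
{"op": "creep_tool", "data": {
  "offsets": [
    [[-0.012,0.04,0.6],[0,0,0]],
    [[-0.012,0.04,1.1],[0,0,0]],
    [[-0.012,0.04,1.28],[0,0,0]],
    [[-0.012,0.04,1.34],[0,0,0]],
    [[-0.012,0.04,1.34],[0,0,0]]
  ]
}}

```text
clock: 24.1
eef_pos: [593.6, -144.4, 13.2]
eef_rot: [3.141, 0.0, 1.412]
wrist_force: [0.0, 0.3, 0.3]
finger_gap: 40.2
finger_force: 15.0
```

Request:
{"op": "creep_tool", "data": {
  "offsets": [
    [[0,0,0.02],[0,0,0]],
    [[0,0,0.04],[0,0,0]],
    [[0,0,0.04],[0,0,0]]
  ]
}}

```text
clock: 24.4
eef_pos: [593.8, -143.9, 11.0]
eef_rot: [3.141, 0.0, 1.413]
wrist_force: [-0.4, -0.0, -0.9]
finger_gap: 40.5
finger_force: 15.0
```

```bash
python3 -c "
from h import *
togo(593.1,-144.5,10,-.155)"
```

```text
pos [ 593.778 -143.941   11.022] toolY -0.1576642548785157 joints [-0.298  0.649  1.497 -0.     0.995 -0.14 ] shift [-0.7 -0.6  1. ] rz -0.002664254878515626 t 24.4
```

In the tool's units: 1.3 mm is 0.026, 0.7 mm is 0.014.

Request:
{"op": "creep_tool", "data": {
  "offsets": [
    [[-0.01,-0.01,0.014],[0,0,0]],
    [[-0.01,-0.01,0.026],[0,0,0]],
    [[-0.01,-0.01,0.026],[0,0,0]]
  ]
}}

```text
clock: 24.7
eef_pos: [593.2, -144.3, 10.0]
eef_rot: [3.141, 0.0, 1.413]
wrist_force: [-2.7, 0.6, 7.0]
finger_gap: 40.3
finger_force: 15.0
```

Request:
{"op": "creep_tool", "data": {
  "offsets": [
    [[0,0,0],[0,0,0]],
    [[0,0,0],[0,0,0]],
    [[0,0,0],[0,0,0]]
  ],
  "finger_gap": 62
}}

```text
clock: 25.0
eef_pos: [593.0, -144.3, 9.1]
eef_rot: [-3.141, -0.0, 1.413]
wrist_force: [0.2, -1.0, 0.7]
finger_gap: 60.3
finger_force: 0.0
```

Request:
{"op": "creep_tool", "data": {
  "offsets": [
    [[0,0,-0.4],[0,0,0]],
    [[0,0,-1.2],[0,0,0]],
    [[0,0,-2.1],[0,0,0]],
    [[0,0,-3.1],[0,0,0]],
    [[0,0,-4],[0,0,0]]
  ]
}}

```text
clock: 25.5
eef_pos: [592.8, -144.2, 211.7]
eef_rot: [3.141, 0.0, 1.413]
wrist_force: [0.3, -1.3, -0.3]
finger_gap: 62.2
finger_force: 0.0
```

Request:
{"op": "creep_tool", "data": {
  "offsets": [
    [[0.8,0,-0.3],[0,0,0]],
    [[1.6,0,-0.6],[0,0,0]],
    [[1.6,0,-0.8],[0,0,0]],
    [[1.6,0,-0.8],[0,0,0]]
  ]
}}

```text
clock: 25.9
eef_pos: [606.0, -64.8, 250.5]
eef_rot: [3.139, 0.0, 1.414]
wrist_force: [0.3, -0.2, -0.1]
finger_gap: 62.4
finger_force: 0.0
```

```bash
python3 - <<'E'
from h import *
p,d,st=shot("w13");c=cloud("wrist",d,st);print(st["eef_pos"])
X=np.array([np.cos(.155),-np.sin(.155)]);Y=np.array([-X[1],X[0]]);C=np.array([609.4,-39.7])
m=(c[...,2]>42)&(c[...,2]<49)&(np.hypot(c[...,0]-593,c[...,1]+144)<32)&(d>0)
if m.sum()>50:
    q,r=cv2.minEnclosingCircle(c[m][:,:2].astype(np.float32));print("spool",q,r,(np.array(q)-C)@X,(np.array(q)-C)@Y)
for p in manip.camera("scene")[:1]: cv2.imwrite("pics/scene1.png",p[100:350,150:550,::-1].repeat(2,0).repeat(2,1))
E
```

```text
[606.001 -64.806 250.521]
spool (594.3987426757812, -143.86392211914062) 20.67464256286621 1.2594214268682369 -105.23105173958571
```

View pics/scene1.png

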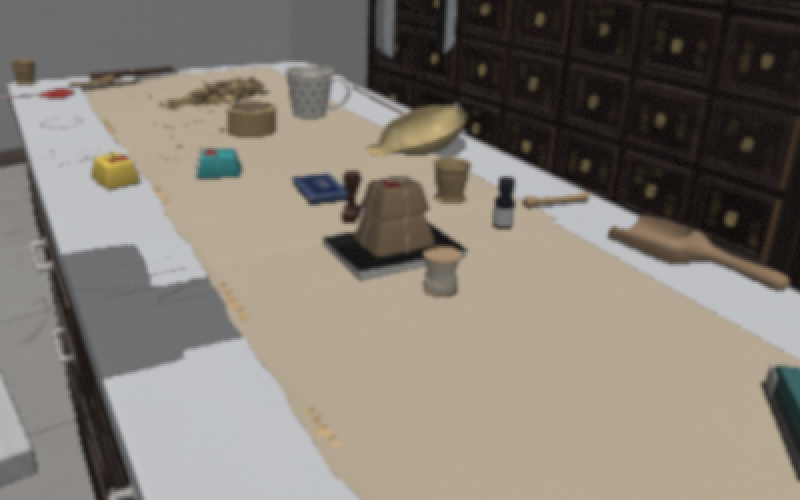

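View pics/w13.png

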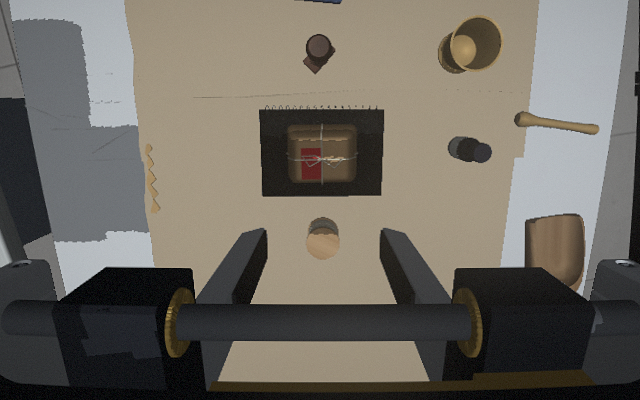

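All is as asked. The stack sits on the pad at (322,152), the stamp stands at (318,50) between the pad and the tin, and the spool stands at (323,238) level with the pad's middle. The mortar and bottle are undisturbed and the arm is clear.

```bash
python3 -c "
from cell import manip
print(manip.sign_off())"
```

```text
the job is handed in; nothing more can be done
None
```

The order is set out as asked and handed in about 26 s into the 118 s allowed: both packets stacked square on the pad's middle, the stamp midway to the ink tin, the spool level with the pad's middle and about 30 mm clear on the other side, and the mortar, bottle and look-alikes untouched.

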